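# Close the thickness gauge on the washer until its ratchet slips

## Task

Two equal upright thickness gauges stand on the conservator's table; one has a round steel washer lying under its spindle, the other a flat steel strap. Turn the knurled ratchet thimble on top of the gauge with the washer clockwise (seen from above) until the spindle has come down on the washer and the ratchet has clearly slipped, by 15 degrees or more; then let go so that the washer stays clamped where it lies. Do not turn the thimble of the other gauge.

Things in the scene. Friction and masses are not known exactly. Their poses are not given: they have to be found in the camera images.
- gauge_thimble (a point): Ratchet thimble of the gauge with the washer: upright knurled steel cylinder, 32 mm across, 44 mm tall; the point is on its vertical axis, half-way up, 162 mm above the table. x axis towards the black line on its top. It turns in place on a 22 mm neck over a fixed grey arm (30 mm wide, top at 125 mm); nothing near is taller. Clockwise from above lowers the spindle, 6 mm per rad; back opens it.
- gauge_ratchet (a joint): Slip of that gauge's ratchet, rad: 0 at the start and while the thimble still drives the spindle down; grows only as the thimble slips on, clockwise. The spindle meets the washer after 0.2 to 0.75 rad of turning, slip (0.09 N m) begins within 0.15 rad more: a turn of 75 degrees in one grasp always suffices, more does no harm.
- washer: Plain round steel washer, 50 mm outside, 18 mm hole, 4 mm thick, lying loose and flat on the dark anvil block of its gauge (anvil top 50 mm above the table), its centre about 17 mm from the thimble's axis, on the side away from the robot, so that the 14 mm spindle foot stands over its rim. Origin at the centre of its underside, z up.
- other_mark (a point): Outer end of the black line on the thimble top of the other, equal gauge, which holds a flat steel strap (20 by 80 by 4 mm, one small hole): 184 mm above the table, 14 mm off that thimble's axis.
Not all that is in view belongs to the job. Several things have the shape of the washer; the one meant has the colours described above. What is shaped like the part that bears gauge_thimble but orange is not meant.

How it is judged:
At the end, for the whole second after the job is handed in: The ratchet of the gauge with the washer has slipped by more than 0.25 rad (about 15 degrees), and the washer is still clamped under the spindle (pressed with more than 1.5 N), flat and within 10 mm of where it lay; the gauge is let go (value of joint gauge_ratchet above 0.25 rad and contact force between washer and anything else above 1.5 N and distance of washer from where it was at the start of the episode below 0.01 m and angle between washer's own z axis and vertical below 0.15 rad); the robot touches nothing.
It fails at once if the thimble of the other gauge is turned by more than about 25 degrees (distance of other_mark from where it was at the start of the episode above 0.006 m).
It also fails if it takes over 32 s, if anything falls off the work surface, if the arm or the gripper's body presses on something with over 40 N, if the wrist force passes 120 N, or if a joint passes its speed limit or range.

## Robot

A 6-joint arm with a two-finger parallel gripper is mounted at the origin on the work surface. World frame = base frame: x ahead of the robot, y to its left, z up, the work surface at z = 0. Lengths are in m, angles in rad, forces in N, time in s.
With the tool pointing down it reaches from about 0.275 to 1 m from the base axis. Payload 8.4 kg.
Tool frame: the origin (TCP) lies on the centre line of the jaws, within the pads' length; the fingertips stand 17 mm ahead of it and the grasp point (between the pads) lies 2 mm behind it (bot.tcp_to_tips is the y of the fingertips in the tool frame, in m); y points along the fingers, z is the direction in which the jaws open and shut, and the axes are right-handed (so a half turn about y gives the same grasp; the last joint's range is limited). The gripper opens to 85 mm and grips with 20 to 120 N. Pads are 22 mm wide; open, the fingers measure 114 mm over their backs; the gripper's body (76 mm by 85 mm) begins 54 mm behind the grasp point. The pads swing forward as they close: fully open they stand 13 mm farther back than shut.
Start: joints at [1.126, 0.353, 1.633, -0, 1.155, -0.002], TCP at [0.268, 0.565, 0.248] pointing down, gripper open.
Joint ranges: [-2.63, 2.63], [-0.92, 2.1], [0.06, 2.66], [-1.3, 4.44], [0, 2.69], [-3.02, 3.02]. Speed limits (rad/s): [2.22, 2.22, 2.79, 3.14, 3.14, 3.14].

## Interface

Orientations are given as a unit quaternion [x, y, z, w].
In Python, from workcell import bot, hand, kinematics, get_obs, vision, hand_in gives the robot as it stands. The module is installed in compiled form; this text tells all that it offers. Calls block until the motion is done:
- bot.reach(position, orientation): joint-space move of the TCP to a pose.
- bot.servo_line(position, ori=None, velocity=0.15): straight line of the TCP; ori=None keeps the orientation; velocity is the mean speed in m/s.
- bot.goto_joints(angles): joint-space move.
- hand.move_gripper(opening, strength=None): finger opening in m; strength is the grip in N (None keeps the last); returns when the fingers have stopped.
- bot.dwell(seconds).
- kinematics.solve_ik(position, orientation): joint angles nearest the present ones, or None.
- get_obs(): the state.
- vision.read_camera(name): name is "scene" or "side" or "wrist"; returns a dict with "frame" (400x640x3 uint8, red, green, blue), "intrinsics" (3x3 intrinsics, pixels), "view" (4x4, takes a point from world to camera coordinates). Camera axes: x right, y down, z forward; pixel columns grow to the right and rows downward; lengths in m; the calibration is good to about 2 mm. A picture is of the moment at which its call begins. There is no depth.
A pose or a line that the arm cannot do raises bot.IKError and nothing moves.
- hand_in(): hands the job in, once; it reports no verdict.
The state is a dict: "time_s": time; "joint_pos": joint angles; "joint_vel": joint speeds; "joint_efforts": joint torques, N m; "position": TCP position; "orientation": TCP orientation; "wrist_force": force on the tool from outside, world axes, zero at the start; "ft_torque": the same for the moment, N m; "gripper_width": finger opening in m.
Only numpy, scipy, OpenCV 4.12 (cv2) and the standard library are available. Lean on these libraries where they do the work, as an engineer would, in place of code of your own. Each camera call takes 0.05 s, during which the arm holds its last target.

## Working session

There is one attempt and no reset: what is moved stays moved. The work goes in short steps, each a Python script; the robot and the scene stay as the last script left them, time stands still between calls to the robot, and variables do not carry over. Pictures are saved under pics/ and viewed, and the job is handed in when it is done.

```bash
mkdir -p pics
python3 - <<'E'
from workcell import *
import cv2,numpy as np
o=get_obs();print(o['time_s'],o['position'],o['orientation'],bot.tcp_to_tips)
for n in ("scene","side","wrist"):
    r=vision.read_camera(n);cv2.imwrite(f"pics/{n}0.png",r["frame"][:,:,::-1])
    np.savez(f"{n}0.npz",**r);print(n,np.round(r["intrinsics"],1).tolist(),np.round(r["view"],3).tolist())
E
```

```text
0.0 [0.26758431 0.564308   0.2475533 ] [ 0.69033124 -0.15539087  0.15516508 -0.68936221] 0.017
scene [[459.3, 0.0, 316.1], [0.0, 459.3, 200.4], [0.0, 0.0, 1.0]] [[-0.44, 0.898, 0.003, 0.28], [0.646, 0.319, -0.693, -0.247], [-0.623, -0.303, -0.721, 1.623], [0.0, 0.0, 0.0, 1.0]]
side [[448.4, 0.0, 321.2], [0.0, 448.4, 200.7], [0.0, 0.0, 1.0]] [[0.961, -0.278, -0.01, -0.541], [-0.157, -0.511, -0.845, 0.174], [0.229, 0.814, -0.534, 0.904], [0.0, 0.0, 0.0, 1.0]]
wrist [[352.4, 0.0, 314.4], [0.0, 352.4, 205.8], [0.0, 0.0, 1.0]] [[0.428, 0.904, -0.002, -0.625], [0.873, -0.413, 0.26, -0.035], [0.234, -0.113, -0.966, 0.379], [0.0, 0.0, 0.0, 1.0]]
```

View pics/scene0.png

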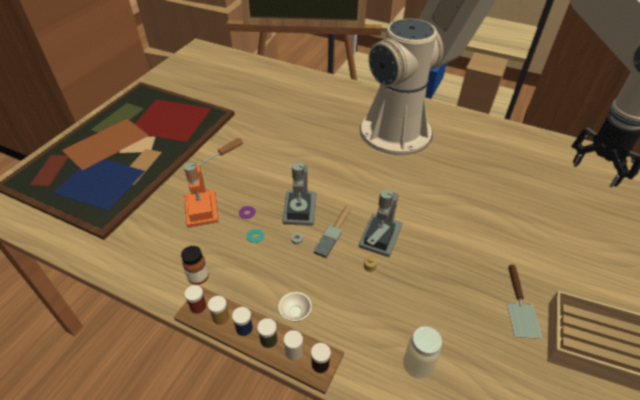

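View pics/side0.png

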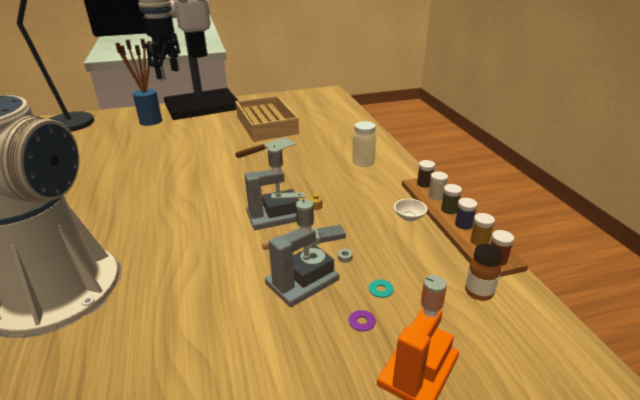

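View pics/wrist0.png

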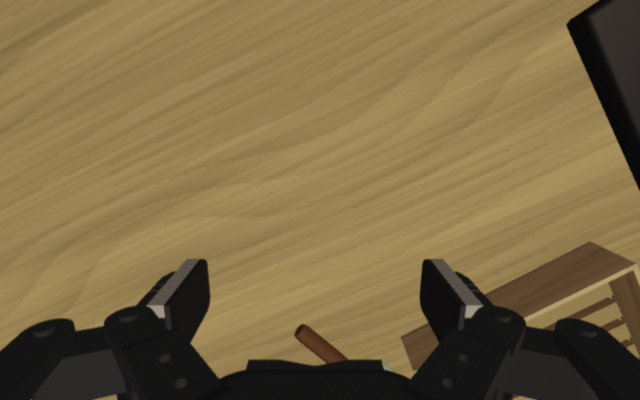

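Run:
```python
import cv2
a=cv2.imread("pics/scene0.png")[150:260,170:420];cv2.imwrite("pics/sc1.png",cv2.resize(a,None,fx=3.2,fy=3.2,interpolation=cv2.INTER_CUBIC))
a=cv2.imread("pics/side0.png")[135:305,235:355];cv2.imwrite("pics/si1.png",cv2.resize(a,None,fx=3.5,fy=3.5,interpolation=cv2.INTER_CUBIC))
```

```text
(no output)
```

View pics/sc1.png

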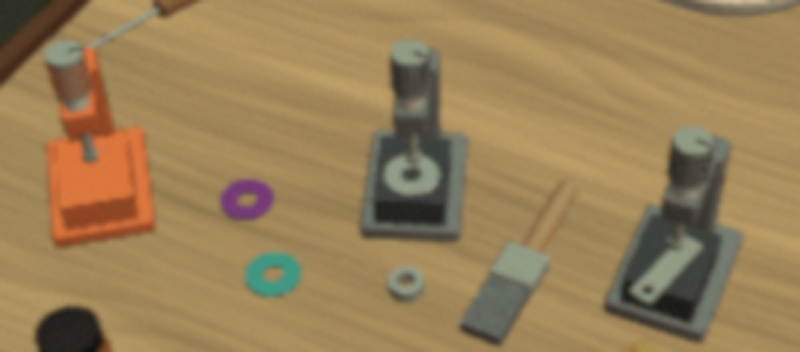

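View pics/si1.png

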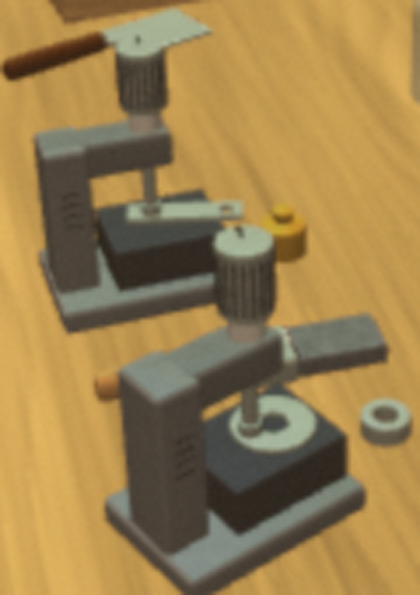

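```bash
cat > h.py <<'E'
import numpy as np
from scipy.optimize import least_squares
def ray(n,uv):
    r=np.load(f"{n}0.npz");V=r["view"];R=V[:3,:3];c=-R.T@V[:3,3]
    d=R.T@np.linalg.inv(r["intrinsics"])@[uv[0],uv[1],1];return c,d
def plane(n,uv,z):
    c,d=ray(n,uv);return c+d*(z-c[2])/d[2]
def tri(a,b):
    A=0;B=0
    for n,uv in (("scene",a),("side",b)):
        c,d=ray(n,uv);d=d/np.linalg.norm(d);P=np.eye(3)-np.outer(d,d);A=A+P;B=B+P@c
    return np.linalg.solve(A,B)
E
python3 - <<'E'
from h import *
for nm,a,b,z in (("main",(298.1,165.6),(305,204.1),.184),("other",(386.3,193.1),(275.3,147.6),.184),("washer",(298.4,204.7),(313,256),.054),("orange",(190.6,166.7),(434,283),.184)):
    print(nm,plane("scene",a,z).round(4),plane("side",b,z).round(4),tri(a,b).round(4))
E
```

```text
main [ 0.4974 -0.1221  0.184 ] [ 0.4978 -0.1279  0.184 ] [ 0.4976 -0.1234  0.1823]
other [0.4907 0.1231 0.184 ] [0.4922 0.1218 0.184 ] [0.4918 0.1229 0.1841]
washer [ 0.5161 -0.115   0.054 ] [ 0.5121 -0.121   0.054 ] [ 0.5132 -0.1167  0.0504]
orange [ 0.6272 -0.3746  0.184 ] [ 0.6217 -0.3827  0.184 ] [ 0.6241 -0.3784  0.1798]
```

Candidates for the gauge (scene pixels):
- Orange gauge at (191,167): wrong colour.
- Grey gauge at (298,166): a round grey washer lies on its anvil at (298,204).
- Grey gauge at (386,193): holds the strap.

The purple and teal rings and the small nut lie loose on the table. I choose the gauge at (298,166). Triangulation puts its thimble top at z = 0.182, where 0.184 is expected, and the washer lies about 17 mm beyond it. I'll now take a wrist view from above.

```bash
cat >> h.py <<'E'
from scipy.spatial.transform import Rotation as Rn
def down(a):
    y=np.array([0,0,-1.]);z=np.array([np.cos(a),np.sin(a),0]);x=np.cross(y,z)
    return Rn.from_matrix(np.c_[x,y,z]).as_quat()
E
python3 - <<'E'
from workcell import *
from h import *
import cv2
for d in range(-180,181,30):
    q=kinematics.solve_ik([.4976,-.124,.29],down(np.radians(d)))
    print(d,None if q is None else np.round(q,2))
a=np.radians(-15+75)
try:
    q=kinematics.solve_ik([.4976,-.124,.16],down(a));print(q)
    bot.reach([.4976,-.124,.30],down(a))
except Exception as e: print(repr(e))
o=get_obs();print(o['time_s'],o['position'],o['joint_pos'])
r=vision.read_camera("wrist");cv2.imwrite("pics/w1.png",r["frame"][:,:,::-1]);np.savez("w10.npz",**r)
E
```

```text
-180 [-0.25  0.14  1.82 -0.    1.18  2.89]
-150 [-0.25  0.14  1.82 -0.    1.18  2.37]
-120 [-0.25  0.14  1.82 -0.    1.18  1.85]
-90 [-0.25  0.14  1.82 -0.    1.18  1.32]
-60 [-0.25  0.14  1.82 -0.    1.18  0.8 ]
-30 [-0.25  0.14  1.82 -0.    1.18  0.28]
0 [-0.25  0.14  1.82 -0.    1.18 -0.25]
30 [-0.25  0.14  1.82 -0.    1.18 -0.77]
60 [-0.25  0.14  1.82 -0.    1.18 -1.29]
90 [-0.25  0.14  1.82 -0.    1.18 -1.82]
120 [-0.25  0.14  1.82 -0.    1.18 -2.34]
150 [-0.25  0.14  1.82 -0.    1.18 -2.87]
180 [-0.25  0.14  1.82 -0.    1.18  2.89]
[-2.47146969e-01  2.88757726e-01  1.95224594e+00 -4.44089210e-16
  9.00588990e-01 -1.29434452e+00]
2.725 [ 0.49783841 -0.12338602  0.2999552 ] [-2.45985034e-01  1.27835077e-01  1.80960185e+00  1.89750072e-04
  1.20416557e+00 -1.29411072e+00]
```

View pics/w1.png

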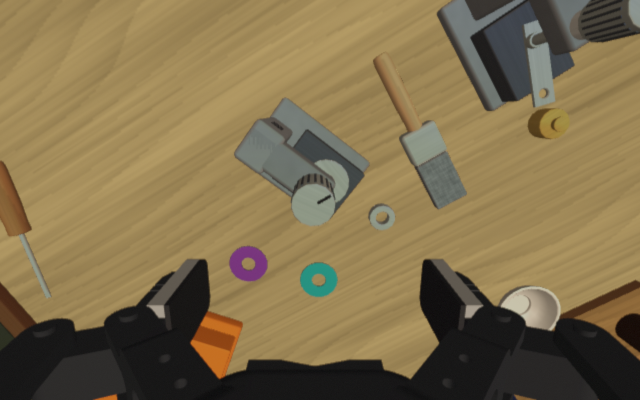

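Run:
```python
from h import *
import cv2
a=cv2.imread("pics/w1.png")[140:250,240:390];cv2.imwrite("pics/w1c.png",cv2.resize(a,None,fx=5,fy=5,interpolation=cv2.INTER_CUBIC))
for uv in ((313.5,203),(291.5,203),(336,203)):print(plane("w1",uv,.184).round(4))
```

```text
[ 0.4961 -0.1216  0.184 ]
[ 0.4883 -0.1351  0.184 ]
[ 0.5041 -0.1077  0.184 ]
```

View pics/w1c.png

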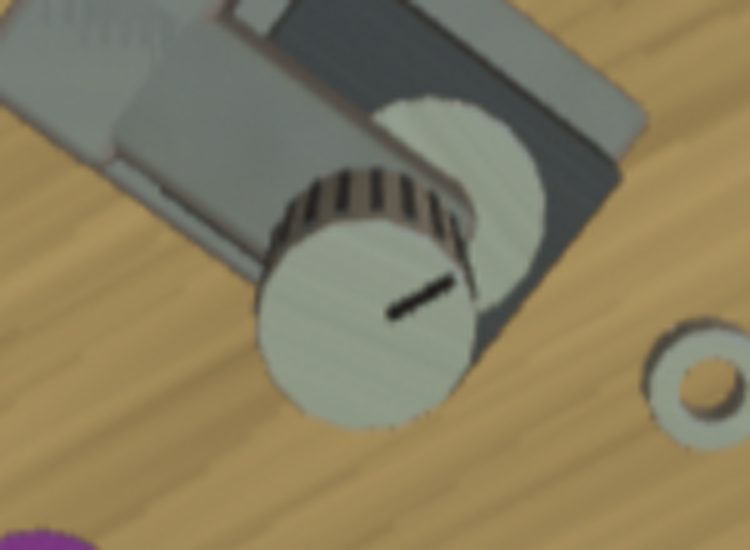

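Run:
```python
from workcell import *
from h import *
import cv2
print(plane("w1",(313.4,204.4),.184).round(4))
p=[.497,-.1225]
a=np.radians(60)
bot.servo_line(p+[.158],ori=down(a),velocity=.12)
o=get_obs();print(o['time_s'],o['position'],np.round(o['wrist_force'],2))
hand.move_gripper(.028,30)
o=get_obs();print(o['time_s'],o['position'],np.round(o['wrist_force'],2),np.round(o['ft_torque'],2),o['gripper_width'])
r=vision.read_camera("side");cv2.imwrite("pics/s2.png",cv2.resize(r["frame"][120:320,200:440,::-1],None,fx=3,fy=3))
```

```text
[ 0.497  -0.1221  0.184 ]
4.1083 [ 0.49748782 -0.1226262   0.15863945] [-0.32 -0.23 -0.58]
4.6417 [ 0.49658636 -0.12348953  0.1584844 ] [-4.88 -6.4   5.58] [-0.94  0.66  0.  ] 0.030797190596280062
```

View pics/s2.png

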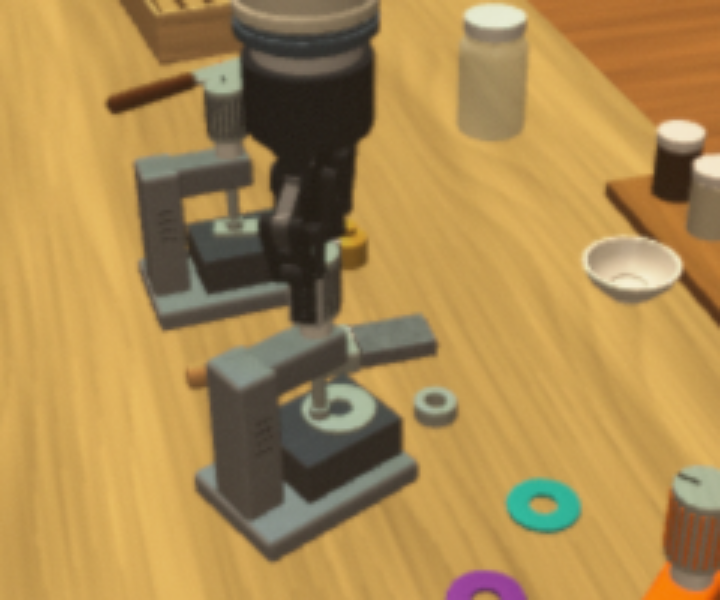

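The jaws hold the thimble with a sideways force of about 8 N. I'll re-centre by about 1.3 mm along the jaw direction and then turn clockwise (j6 increasing) in steps.

Run:
```python
from workcell import *
from h import *
import cv2
p=np.array([.4963,-.1238,.1584])
bot.servo_line(p.tolist(),ori=down(np.radians(60)),velocity=.02)
o=get_obs();print(o['time_s'],o['position'],np.round(o['wrist_force'],2),np.round(o['ft_torque'],2),o['gripper_width'])
q=list(kinematics.solve_ik(p.tolist(),down(np.radians(60))))
for i in range(7):
    q[5]+=0.26
    bot.goto_joints(q)
    o=get_obs();print(o['time_s'],np.round(o['position'],4),np.round(o['joint_pos'][5],3),np.round(o['wrist_force'],2),np.round(o['ft_torque'],3),round(float(o['joint_efforts'][5]),3),o['gripper_width'])
r=vision.read_camera("side");cv2.imwrite("pics/s3.png",cv2.resize(r["frame"][120:320,200:440,::-1],None,fx=3,fy=3))
```

```text
4.9417 [ 0.49637612 -0.12383511  0.15853762] [-0.82 -0.14  1.95] [0.02 0.07 0.07] 0.031074146065907502
5.3 [ 0.4964 -0.1238  0.1585] -1.039 [-1.28 -0.53  2.83] [-0.025  0.072 -0.011] 0.55 0.031101516012255116
5.6583 [ 0.4964 -0.1238  0.1585] -0.781 [-1.84 -0.29  3.97] [-0.049  0.069 -0.03 ] 0.533 0.03120571500579602
6.0167 [ 0.4964 -0.1238  0.1585] -0.522 [-0.66 -1.32  4.88] [-0.124  0.02   0.029] 0.511 0.03153722272167586
6.375 [ 0.4964 -0.1238  0.1585] -0.262 [-1.1  -0.5   4.57] [-0.141  0.041 -0.016] 0.504 0.031392293238753186
6.7333 [ 0.4964 -0.1238  0.1585] -0.003 [-0.38 -0.04  4.87] [-0.142  0.073 -0.008] 0.357 0.03143292726588285
7.0917 [ 0.4964 -0.1239  0.1585] 0.257 [-1.18 -1.55  4.22] [-0.175  0.069  0.022] 0.335 0.031283108462196195
7.45 [ 0.4964 -0.1239  0.1585] 0.517 [ 0.09 -0.21  4.61] [-0.264  0.053  0.015] 0.336 0.03125669199109874
```

View pics/s3.png

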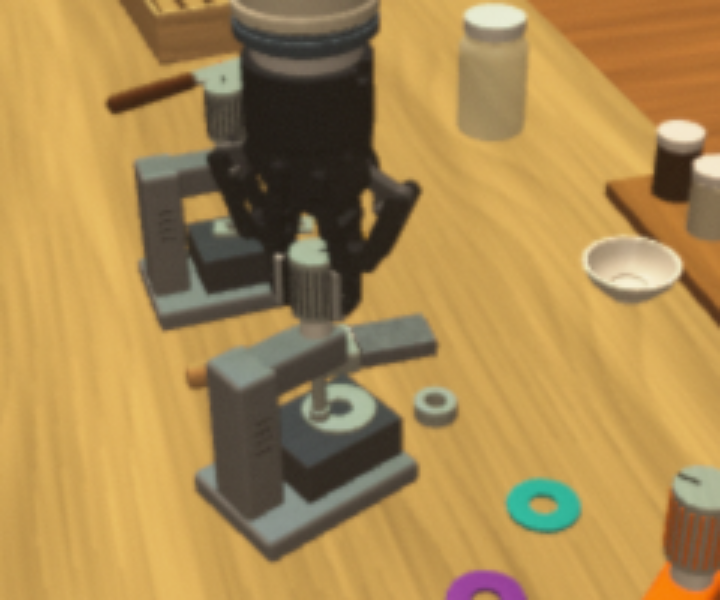

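The full 1.8 rad turn is done and the grip held. Next I'll release, rise straight up, and compare the black line's angle with before.

Run:
```python
from workcell import *
from h import *
import cv2
hand.move_gripper(.075,30)
o=get_obs();print(o['time_s'],np.round(o['position'],4),np.round(o['wrist_force'],2),o['gripper_width'])
p=o['position']
bot.servo_line([.4964,-.1239,.30],velocity=.12)
o=get_obs();print(o['time_s'],np.round(o['position'],4),np.round(o['wrist_force'],2))
r=vision.read_camera("wrist");cv2.imwrite("pics/w4.png",r["frame"][:,:,::-1]);np.savez("w40.npz",**r)
r=vision.read_camera("side");cv2.imwrite("pics/s4.png",cv2.resize(r["frame"][120:320,200:440,::-1],None,fx=3,fy=3))
```

```text
7.9917 [ 0.4962 -0.1238  0.1583] [ 0.87 -0.7   0.48] 0.07529512590882094
9.325 [ 0.496  -0.1238  0.2992] [-0.17  0.75  0.08]
```

View pics/w4.png

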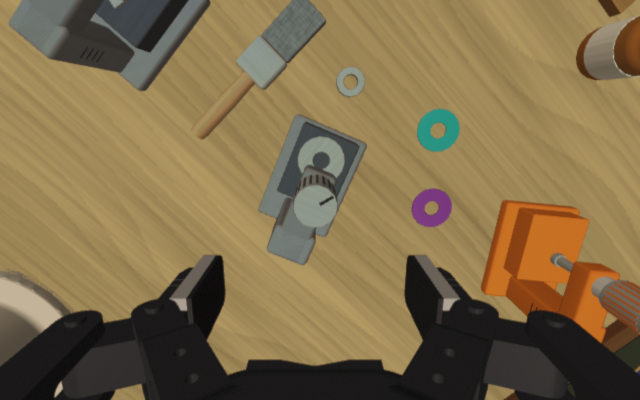

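View pics/s4.png

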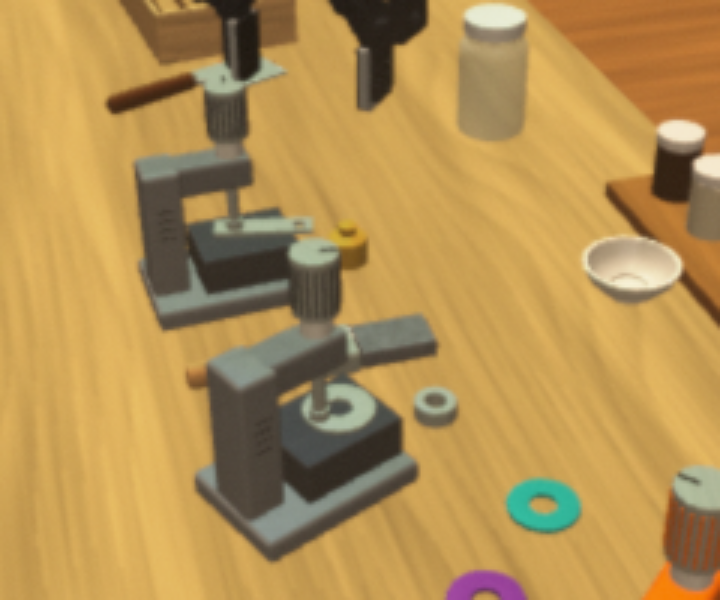

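Run:
```python
from h import *
import cv2
for n,uvs in (("w1",((318,203),(330.6,195.8))),("w4",((320,206),(333,197)))):
    A,B=[plane(n,u,.184) for u in uvs];d=B-A;print(n,np.degrees(np.arctan2(d[1],d[0])))
print(plane("w4",(321,160),.054))
a=cv2.imread("pics/w4.png")[110:270,250:380];cv2.imwrite("pics/w4c.png",cv2.resize(a,None,fx=3.7,fy=3.7,interpolation=cv2.INTER_CUBIC))
```

```text
w1 90.67577017167923
w4 -8.496157423305096
[ 0.51216323 -0.11643208  0.054     ]
```

View pics/w4c.png

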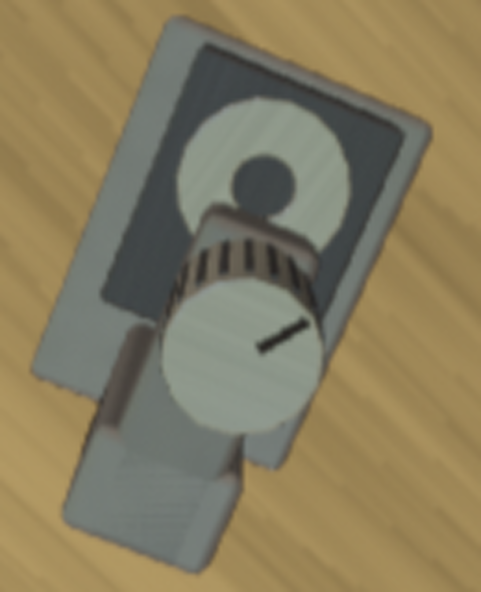

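The mark turned about 100° clockwise. Contact plus slip onset takes at most 0.9 rad, so the ratchet slipped by at least about 0.8 rad. The washer reads (0.512, -0.116), against (0.513, -0.117) before.

```bash
python3 -c "
from workcell import *
hand_in();print(get_obs()['time_s'])"
```

```text
the job is handed in; nothing more can be done
the job is handed in; nothing more can be done
```

I turned the thimble of the washer gauge clockwise by about 100° in one grasp. Then I released it, raised the gripper clear and handed the job in at about 9.4 s.

- **Ratchet slip:** by the black line, the thimble turned about 99°, which agrees with the 1.8 rad (104°) the wrist turned. Contact and slip onset take at most 0.9 rad, so the ratchet slipped by about 0.8 rad or more (0.25 needed).
- **Washer:** it lies flat, within about 1 mm of where it was measured at the start, and the spindle foot is seen on it. I could not measure the clamping force; I infer it from the ratchet having slipped.
- **Other gauge:** nothing touched it, and it looks unchanged in the side view. I did not measure its mark.
- **Disagreement:** the views differed by up to about 6 mm sideways on where the thimble was. The first grasp was about 1 mm off and gave about 8 N of side force. I re-centred before turning, and the side force dropped to under 1 N.
- **Inconclusive:** the wrist torque did not show the slip clearly, so the slip figure rests on the mark's angle.

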